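Key in the kiln's purge and hold the vent slide at its mark

ROBOT

A 6-joint arm with a two-finger parallel gripper is mounted at the origin on the work surface. World frame = base frame: x ahead of the robot, y to its left, z up, the work surface at z = 0. Lengths are in mm, angles in rad, forces in N, time in s.
With the tool pointing down it reaches from about 350 to 975 mm from the base axis. Payload 7.1 kg.
Tool frame: the origin (TCP) lies midway between the tips of the shut fingers; the grasp point (between the pads) lies ctrl.grip_point_offset behind it (ctrl.grip_point_offset is the distance from the TCP to the grasp point, in mm); z points along the fingers, y is the line along which they close (so a half turn about z gives the same grasp; the last joint's range is limited). The gripper opens to 88 mm and grips with 3 to 60 N. Pads are 20 mm wide; open, the fingers measure 115 mm over their backs; the gripper's body (75 mm by 178 mm) begins 61 mm behind the grasp point.
Start: joints at [1.263, 0.423, 1.63, -0, 1.089, -0.019], TCP at [177.97, 599.109, 222.675] pointing down, gripper open.
Joint ranges: [-3, 3], [-0.9, 2.11], [0.09, 2.58], [-1.31, 4.45], [0.11, 2.69], [-2.54, 2.54]. Speed limits (rad/s): [2.39, 2.39, 3.01, 3.14, 3.14, 3.14].

INTERFACE

Orientations are given as a rotation vector (axis times angle).
In Python, from workcell import ctrl gives the robot as it stands.
- The arm moves only by the tool apply_moves, never from a script. Its argument "targets" is a list of rows, each an object of numbers: "tx", "ty", "tz": the shift along the world's x, y, z in m; "spin": the turn about the world's z in degrees. In form: [{"tx": .., "ty": .., "tz": .., "spin": ..}, ...]. A call has exactly 8 rows; each row is the pose to reach, as a shift and turn from the pose commanded when the call began; what a row does not reach only later rows make up. A row lasts 1/10 s, in which the tool goes at most 50 mm and 8.59 degrees, less where a joint would pass 70% of its speed; a pose out of reach is approached as far as the arm can. A call with a gripper value outside its range is refused whole. "gripper" is the closure, from -1 (fully open) to 1 (shut), set as the call begins (left out, the last holds). The fingers move at their own pace and stop on an object; the grip force is fixed at half the most. Time passes only in rows, so rows that repeat a pose let the fingers close, or fill a call up. It gives the time, the measured TCP pose, the force, the opening and the grip force at its end, in the units of the state.
- ctrl.get_obs(): the state, without advancing time (a new reading comes with each control period).
- ctrl.get_image(name): name is "scene" or "top"; returns the picture (480x640x3 uint8, red, green, blue); there is no depth.
- ctrl.get_calibration(name): a dict with "fov_y" (degrees; the focal length in pixels is half the picture's height over the tangent of half this angle, whatever the lens; pixels are square), "cx", "cy" (the principal point, pixels), "rvec" (rotation vector, rad) and "tvec" (3), from world to camera coordinates, as OpenCV has them. Camera axes: x right, y down, z forward; pixel columns grow to the right and rows downward; lengths in mm; the calibration is good to about 2 mm. A picture is of the moment at which its call begins. get_calibration takes no time and is no camera call.
- ctrl.close_job(): hands the job in; it is judged then, once.
Trained networks look in the newest picture that a camera, given by its name, has taken for a name from the list of things; names that differ only in an ending like _2 or _b are one class to them, and where a whole thing is asked for, a point or a joint stands for the part that bears it (a point fixed in the world has none). Each returns a list of dicts, best first, with "score" (0 to 1); they miss things now and then, are a little off and sometimes report something else, mostly with a low value. They report only what shows in the picture. A call takes as long as a camera call.
- ctrl.outline_of(name, camera): "pixels" (480x640 bool, what is visible of it) and "box" ([left, top, right, bottom] in pixels, round what is visible of it).
- ctrl.pinpoint(name, camera): "uv" ([column, row] in pixels: a listed point, or the origin of a listed thing).
The state is a dict: "t": time; "qpos": joint angles; "qvel": joint speeds; "joint_torque": joint torques, N m; "ee_pos": TCP position; "orientation": TCP orientation; "ft_force": force on the tool from outside, world axes, zero at the start; "moment": the same for the moment, N m; "width": finger opening in mm; "grasp_force": force on a finger pad.
Only numpy, scipy, OpenCV 4.12 (cv2) and the standard library are available. Lean on these libraries where they do the work, as an engineer would, in place of code of your own. Each camera call takes 0.05 s, during which the arm holds its last target. There are 200 camera calls.

TASK

Start the kiln's purge on the controller by pressing its keys fully down and letting them up again, one at a time: first the square key, then the round one, then the long bar key. Then pull the spring-return slide on top of the vent box out by its handle until its pointer fin stands in line with the fin of the clip on the rail, and keep it there: the program finishes with the gripper still holding the slide at the mark. Leave everything else on the bench where it stands.

Things in the scene. Friction and masses are not known exactly. Their poses are not given: they have to be found in the camera images.
- console: kiln controller, a grey steel box fixed on the bench, 140 mm (its x) by 250 mm (its y), 50 mm tall, with a dark display along its far edge and three grey spring keys in a row along its y, 70 mm apart, 15 mm to the robot's side of its middle; which key is in which place varies. Origin: centre of its underside; z up
- square_top (a point): centre of the top face of the square key, cap 28 x 28 mm, which stands 64 mm above the bench when up; push straight down from above
- key_square (a joint): travel of the square key in m: 0 up, 0.006 fully down; it is spring-returned, needs about 1 N to start and 3.6 N to bottom, and counts as pressed beyond 0.004
- round_top (a point): centre of the top face of the round key, cap 30 mm across, which stands 64 mm above the bench when up; push straight down from above
- key_round (a joint): travel of the round key in m: 0 up, 0.006 fully down; it is spring-returned, needs about 1 N to start and 3.6 N to bottom, and counts as pressed beyond 0.004
- bar_top (a point): centre of the top face of the long narrow bar key, cap 16 mm (console x) by 46 mm (console y), which stands 64 mm above the bench when up; push straight down from above
- key_bar (a joint): travel of the bar key in m: 0 up, 0.006 fully down; it is spring-returned, needs about 1 N to start and 3.6 N to bottom, and counts as pressed beyond 0.004
- vent: kiln vent box, a grey steel box fixed on the bench, 260 mm (its x) by 180 mm (its y), 110 mm tall, with a duct leaving its far side and a steel slide on top running between two aluminium rails 12 mm high. Origin: centre of its underside; z up; the slide pulls out along the box's -x (towards the robot)
- handle (a point): middle of the slide's handle: a round dark steel bar 10 mm thick and 58 mm long along the box's y, standing on two end posts so that its centre line is 44 mm above the box top (154 mm above the bench), with 34 mm of clear height under it down to the slide. Pinch it from above, fingers before and behind it (closing along the box's x)
- pointer (a point): top outer corner of the pointer, an upright steel fin 5 mm thick (along the box's x), 20 mm wide and 28 mm tall, fixed on the slide 60 mm behind (+x of) the handle at its -y edge; moves with the slide. The point lies in the middle of the fin's thickness, 142 mm above the bench
- mark (a point): top inner edge of the fin of the index clip on the rail at the box's -y side; steel fin 5 mm thick, 34 mm wide, top 142 mm above the bench. Fixed during the job but placed anew each time, 30 to 65 mm in front (-x) of the pointer of the shut slide. The slide is at the mark when pointer and mark have the same x in the box's frame (the two fins in one line across the box)
- blade (a joint): how far the slide is pulled out, in m: 0 shut, 0.09 its end stop; a spring pulls it shut with 4 N at 0 growing by 1 N per 10 mm (friction 0.4 N)
- mug_a: cream unglazed mug, 76 mm across, 90 mm tall, handle at its +y; bystander; origin under its centre
- mug_b: tan unglazed mug, 76 mm across, 90 mm tall, handle at its +y; bystander; origin under its centre
- bowl: small blue glazed bowl, 110 mm across, 50 mm tall; bystander; origin under its centre
- dish: white glazed dish, 120 mm across, 18 mm tall; bystander; origin under its centre
- jar: amber glaze jar with white cap, 64 mm across, 90 mm tall; bystander; origin under its centre
- spatula: spatula 180 mm long lying flat on the bench along its own x; bystander; origin under its middle
- post: cream kiln prop, an upright cylinder 28 mm across, 50 mm tall, standing on top of the vent box beside the slide; bystander; origin under its centre

How it is judged (in metres and radians):
On the way, in this order (a step that is already met when the one before it is completed fails the run):
1. the square key is pressed, the other keys being up and the slide shut (value of joint key_square above 0.004 m and value of joint each of key_round, key_bar below 0.002 m and value of joint blade below 0.008 m), for 0.05 s.
2. the round key is pressed, the other keys being up and the slide shut (value of joint key_round above 0.004 m and value of joint each of key_square, key_bar below 0.002 m and value of joint blade below 0.008 m), for 0.05 s.
3. the bar key is pressed, the other keys being up and the slide shut (value of joint key_bar above 0.004 m and value of joint each of key_square, key_round below 0.002 m and value of joint blade below 0.008 m), for 0.05 s.
4. the slide is pulled out so that its pointer is at the mark, and kept there for a moment (x of pointer in the frame of mark between -0.005 and 0.005 m and value of joint each of key_square, key_round, key_bar below 0.002 m), for 0.3 s.
At the end, for the whole second after the job is handed in: The slide's pointer is within 5 mm of the mark along the pull and still (under 20 mm/s), pulled out at least 20 mm; the fingers bear on the slide with over 2 N; all three keys are up again (under 2 mm); no bystander is more than 30 mm from where it stood (all of step 4 and contact force between blade and the fingers above 2 N and value of joint blade above 0.02 m and velocity of joint blade between -0.02 and 0.02 m/s and distance of each of mug_a, mug_b, bowl, dish, jar, spatula, post from where it was at the start of the episode below 0.03 m); the arm keeps its last pose, push and grip.
It fails at once if two keys are down at once (value of joint each of key_square, key_round above 0.004 m or value of joint each of key_round, key_bar above 0.004 m or value of joint each of key_square, key_bar above 0.004 m).
It fails at once if a bystander is knocked over or moved by more than 30 mm (distance of any of mug_a, mug_b, bowl, dish, jar, spatula, post from where it was at the start of the episode above 0.03 m or angle between any of mug_a, mug_b, bowl, dish, jar, spatula, post's own z axis and vertical above 0.5 rad).
It also fails if it takes over 51 s, if anything falls off the work surface, if the arm or the gripper's body presses on something with over 40 N, if the wrist force passes 120 N, or if a joint passes its speed limit or range.

## Working session

There is one attempt and no reset: what is moved stays moved. The work goes in short steps, Python scripts to look and compute and a tool call to move; the robot and the scene stay as the last step left them, time stands still between calls to the robot, and variables do not carry over. Pictures are saved under pics/ and viewed, at most 10 in all, crops included, and the job is handed in when it is done.

Besides the shell and the picture viewer there is one more tool, called after "Emit:" by a JSON object that holds its "api" and its "payload", one argument or row to a line. apply_moves: Moves the arm, as the interface text tells. Its arguments: {"type":"object","properties":{"targets":{"type":"array"},"gripper":{"type":"number"}},"required":["targets"]}

```bash
mkdir -p pics
cat > h.py <<'E'
import numpy as np, cv2
from workcell import ctrl
def cam(n):
    c=ctrl.get_calibration(n); f=240/np.tan(np.radians(c["fov_y"])/2)
    K=np.array([[f,0,c["cx"]],[0,f,c["cy"]],[0,0,1]]); R=cv2.Rodrigues(np.array(c["rvec"],float))[0]
    return K,R,np.array(c["tvec"],float).ravel(),c
def at_z(n,uv,z):
    K,R,t,_=cam(n); d=R.T@np.linalg.inv(K)@np.array([*uv,1.]); o=-R.T@t
    return o+d*(z-o[2])/d[2]
def proj(n,p):
    K,R,t,_=cam(n); q=K@(R@np.array(p,float)+t); return q[:2]/q[2]
def save(n,f): cv2.imwrite("pics/"+f,cv2.cvtColor(ctrl.get_image(n),cv2.COLOR_RGB2BGR))
E
python3 - <<'E'
from h import *
Z=dict(square_top=64,round_top=64,bar_top=64,handle=154,pointer=142,mark=142,console=0,vent=0,post=110,mug_a=0,jar=0,bowl=0,dish=0,spatula=0)
for c in("scene","top"):
    save(c,c+"0.png"); k=cam(c); print(c,k[3],"cam at",(-k[1].T@k[2]).round())
    for n,z in Z.items():
        print(n,[(round(d["score"],2),np.round(d["uv"],1).tolist(),at_z(c,d["uv"],z)[:2].round(1).tolist()) for d in ctrl.pinpoint(n,c)[:2]])
o=ctrl.get_obs(); print(o, ctrl.grip_point_offset)
E
```

```text
scene {'fov_y': 51.2771008185615, 'cx': 322.37425866397075, 'cy': 231.98188543159765, 'rvec': array([ 2.35682675,  1.11256579, -0.32997462]), 'tvec': array([-323.60716036, -300.93269302, 1450.65417843])} cam at [1009. -407. 1056.]
square_top [(0.44, [221.4, 281.3], [472.2, -259.2])]
round_top [(0.7, [252.8, 267.3], [487.5, -185.0])]
bar_top [(0.52, [189.0, 292.3], [449.7, -328.9])]
handle [(0.78, [407.8, 209.0], [632.5, 143.9]), (0.6, [400.5, 226.2], [655.0, 99.5])]
pointer [(0.77, [418.7, 235.7], [693.0, 119.4])]
mark [(0.56, [400.0, 226.1], [649.4, 105.6])]
console [(0.95, [230.9, 297.4], [486.7, -255.6]), (0.29, [273.9, 374.4], [694.6, -285.3])]
vent [(0.74, [406.4, 251.0], [656.1, 146.2])]
post [(0.52, [440.8, 208.9], [662.6, 229.9])]
mug_a [(0.91, [356.7, 336.2], [742.7, -93.2]), (0.66, [275.6, 372.0], [692.8, -279.5])]
jar [(0.71, [148.2, 390.7], [555.3, -508.3]), (0.59, [374.7, 155.9], [380.4, 294.8])]
bowl [(0.98, [372.9, 156.0], [377.5, 290.6])]
dish [(0.65, [477.2, 187.9], [636.6, 428.8])]
spatula [(0.64, [296.4, 220.2], [412.5, -6.0])]
top {'fov_y': 44.61284158786259, 'cx'
[... 1183 characters left out ...]
2.3])]
{'t': 1.5, 'qpos': array([ 1.26299337e+00,  4.23097872e-01,  1.62987795e+00, -1.50853427e-05,
        1.08861942e+00, -1.89809574e-02]), 'qvel': array([-0.00160129,  0.00026511, -0.00027446, -0.00021038,  0.00066199,
       -0.00061093]), 'joint_torque': array([ 3.21605330e-03, -5.44548368e+01, -2.74063629e+01,  6.45675184e-02,
        1.64719432e-02, -1.35378889e-05]), 'ee_pos': array([177.9797443 , 599.1136854 , 222.68507243]), 'orientation': array([ 4.52092578e-01,  3.10888026e+00, -7.42439839e-06]), 'ft_force': array([ 0.02824979, -0.31633455, -0.57246718]), 'moment': array([-0.0540181 , -0.06551984, -0.05325159]), 'grasp_force': 0.0, 'width': 87.47022146458147} 18.700000000000003
```

View pics/top0.png

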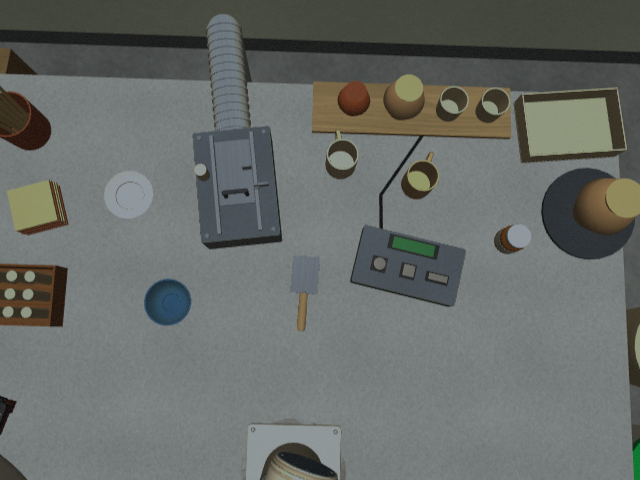

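View pics/scene0.png

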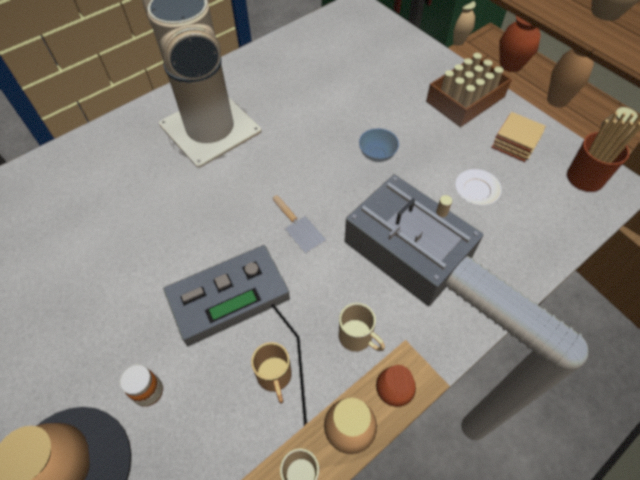

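The top view shows, from left to right on the console, the round key (379,264), the square key (409,271) and the bar key (438,279). The handle is at about (235,192), the pointer fin at about (248,167) and the clip fin at about (262,184). The scene view agrees with this. Next I refine with outlines and crops.

Run:
```python
from h import *
a=cv2.imread("pics/top0.png"); b=cv2.imread("pics/scene0.png")
r=lambda i,x,y,w,h:cv2.resize(i[y:y+h,x:x+w],(400,300),interpolation=cv2.INTER_CUBIC)
cv2.imwrite("pics/crop.png",np.vstack([np.hstack([r(a,195,135,100,75),r(a,355,235,100,75)]),np.hstack([r(b,360,180,100,75),r(b,175,245,100,75)])]))
for c in("top","scene"):
    for n,z in dict(square_top=60,round_top=60,bar_top=60,handle=150,pointer=128,mark=128,console=50,vent=110).items():
        for d in ctrl.outline_of(n,c)[:2]:
            m=d["pixels"]; 
            if not m.any(): continue
            v,u=np.nonzero(m); print(c,n,round(d["score"],2),np.round(d["box"]).tolist(),len(u),[round(u.mean(),1),round(v.mean(),1)],at_z(c,(u.mean(),v.mean()),z)[:2].round(1))
            if n in("console","vent"): print(cv2.minAreaRect(np.float32(np.c_[u,v])))
```

```text
top square_top 0.66 [400.0, 264.0, 413.0, 280.0] 135 [np.float64(408.3), np.float64(271.0)] [ 470.3 -258.2]
top bar_top 0.66 [427.0, 273.0, 446.0, 287.0] 142 [np.float64(437.1), np.float64(278.0)] [ 455.7 -325.9]
top handle 0.75 [101.0, 170.0, 153.0, 218.0] 1907 [np.float64(128.0), np.float64(194.6)] [611.4 378.2]
top handle 0.62 [211.0, 139.0, 255.0, 208.0] 2317 [np.float64(234.0), np.float64(172.5)] [669.2 147.8]
top pointer 0.62 [218.0, 138.0, 254.0, 207.0] 2249 [np.float64(234.3), np.float64(172.6)] [674.9 150. ]
top mark 0.62 [254.0, 187.0, 267.0, 192.0] 69 [np.float64(259.3), np.float64(185.1)] [647.8  92.4]
top mark 0.33 [214.0, 136.0, 252.0, 206.0] 2245 [np.float64(234.2), np.float64(172.7)] [674.6 150.1]
top console 0.8 [351.0, 140.0, 466.0, 310.0] 5990 [np.float64(407.0), np.float64(261.0)] [ 494.9 -256.6]
((419.4039001464844, 218.5167236328125), (108.21676635742188, 159.38031005859375), 13.324530601501465)
top vent 0.89 [191.0, 17.0, 281.0, 250.0] 12956 [np.float64(234.1), np.float64(152.7)] [726.8 155.1]
((230.6463623046875, 130.67938232421875), (232.14129638671875, 80.27
[... 710 characters left out ...]
8.0, 502.0, 204.0] 1224 [np.float64(478.2), np.float64(186.2)] [687.7 315.6]
scene pointer 0.86 [387.0, 197.0, 460.0, 264.0] 1968 [np.float64(424.2), np.float64(229.5)] [684.6 148.4]
scene mark 0.39 [391.0, 227.0, 400.0, 239.0] 109 [np.float64(394.0), np.float64(231.8)] [646.3  92.8]
scene console 0.83 [164.0, 243.0, 306.0, 421.0] 6834 [np.float64(230.0), np.float64(298.7)] [ 512.7 -266.1]
((248.98277282714844, 346.7931213378906), (178.70806884765625, 117.25664520263672), 66.80140686035156)
scene vent 0.71 [217.0, 274.0, 230.0, 289.0] 145 [np.float64(222.5), np.float64(280.8)] [ 497.5 -263.7]
((222.4000244140625, 280.8000183105469), (11.62755298614502, 12.521980285644531), 63.43495178222656)
```

View pics/crop.png

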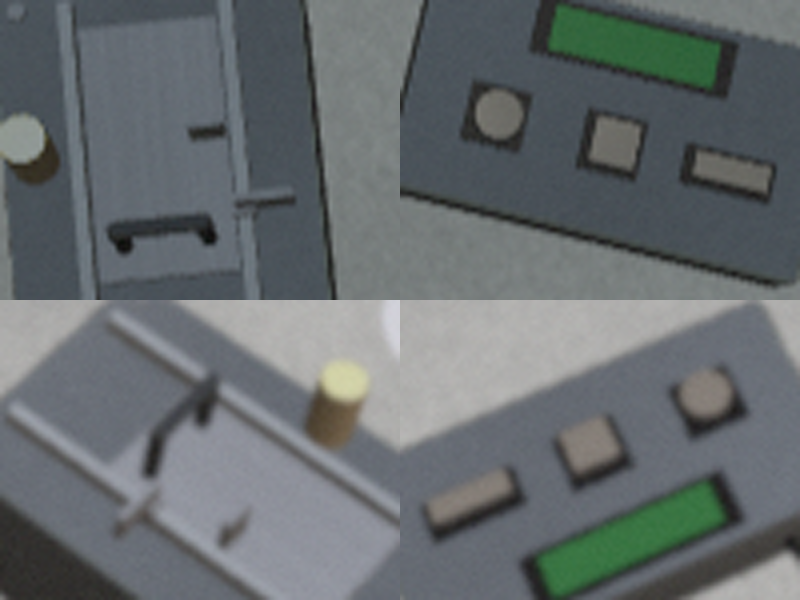

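The crop confirms the three key shapes, and the network key positions sit on the caps. The fins show at top-view pixels (246.7,167) for the pointer and (261.5,183.5) for the clip. Next I fit the vent.

Run:
```python
from h import *
T=lambda x,y:(195+x/4,135+y/4)
S=lambda x,y:(360+x/4,180+(y-300)/4)
for n,p,z in [("railL0",T(65,10),122),("railL1",T(90,295),122),("railR0",T(227,10),122),("railR1",T(250,295),122),("hL",T(110,229),158),("hR",T(212,220),158),("hm",T(161,225),158),("ptr",T(207,127),142),("mk",T(266,194),142),("mkL",T(240,196),142)]:
    print("top",n,at_z("top",p,z)[:2].round(1))
for n,p,z in [("railL0",S(115,315),122),("railL1",S(390,505),122),("railR0",S(12,408),122),("railR1",S(270,592),122),("h1",S(152,432),154),("h2",S(213,382),154),("hm",S(182,407),154),("ptr",S(238,520),142),("mk",S(140,505),142)]:
    print("sc",n,at_z("scene",p,z)[:2].round(1))
```

```text
top railL0 [757.2 207.3]
top railL1 [591.6 184.4]
top railR0 [760.5 114.8]
top railR1 [594.5  94.6]
top hL [621.6 169.8]
top hR [628.5 114.1]
top hm [624.8 142. ]
top ptr [685.5 121. ]
top mk [648.1  86.4]
top mkL [646.5 100.8]
sc railL0 [538.2 180.3]
sc railL1 [732.7 205.8]
sc railR0 [549.8  88.1]
sc railR1 [729.5 113.9]
sc h1 [626.5 119.6]
sc h2 [623.6 169.7]
sc hm [624.9 144.2]
sc ptr [692.8 122. ]
sc mk [652.1  87.8]
```

Emit:
{"api": "apply_moves", "payload": {
  "targets": [
    {"tx": 0.025,"ty": -0.0425,"tz": 0,"spin": -8.25},
    {"tx": 0.05,"ty": -0.085,"tz": 0,"spin": -16.5},
    {"tx": 0.075,"ty": -0.1275,"tz": 0,"spin": -24.75},
    {"tx": 0.1,"ty": -0.17,"tz": 0,"spin": -33},
    {"tx": 0.125,"ty": -0.2125,"tz": 0,"spin": -41.25},
    {"tx": 0.15,"ty": -0.255,"tz": 0,"spin": -49.5},
    {"tx": 0.175,"ty": -0.2975,"tz": 0,"spin": -57.75},
    {"tx": 0.2,"ty": -0.34,"tz": 0,"spin": -66}
  ],
  "gripper": 1
}}

```text
t: 3.1
ee_pos: [378.7, 257.4, 223.0]
orientation: [2.079, 2.355, 0.001]
ft_force: [0.9, 1.1, -0.1]
width: 26.9
grasp_force: 0.0
```

Emit:
{"api": "apply_moves", "payload": {
  "targets": [
    {"tx": 0.01,"ty": -0.04,"tz": 0,"spin": 0},
    {"tx": 0.02,"ty": -0.085,"tz": 0,"spin": 0},
    {"tx": 0.035,"ty": -0.13,"tz": 0,"spin": 0},
    {"tx": 0.045,"ty": -0.175,"tz": 0,"spin": 0},
    {"tx": 0.055,"ty": -0.22,"tz": 0,"spin": 0},
    {"tx": 0.07,"ty": -0.265,"tz": 0,"spin": 0},
    {"tx": 0.08,"ty": -0.31,"tz": 0,"spin": 0},
    {"tx": 0.092,"ty": -0.35,"tz": 0,"spin": 0}
  ]
}}

```text
t: 3.9
ee_pos: [470.1, -93.2, 223.0]
orientation: [2.073, 2.36, 0.0]
ft_force: [0.3, -0.1, 0.2]
width: 0.3
grasp_force: 0.0
```

Emit:
{"api": "apply_moves", "payload": {
  "targets": [
    {"tx": 0,"ty": -0.04,"tz": 0,"spin": 0},
    {"tx": 0,"ty": -0.085,"tz": -0.015,"spin": 0},
    {"tx": 0,"ty": -0.125,"tz": -0.04,"spin": 0},
    {"tx": 0,"ty": -0.155,"tz": -0.07,"spin": 0},
    {"tx": 0,"ty": -0.1665,"tz": -0.1,"spin": 0},
    {"tx": 0,"ty": -0.1665,"tz": -0.13,"spin": 0},
    {"tx": 0,"ty": -0.1665,"tz": -0.148,"spin": 0},
    {"tx": 0,"ty": -0.1665,"tz": -0.148,"spin": 0}
  ]
}}

```text
t: 4.7
ee_pos: [468.3, -256.7, 72.3]
orientation: [-2.07, -2.357, 0.001]
ft_force: [-0.0, -0.0, 0.1]
width: 0.2
grasp_force: 0.0
```

Run:
```python
from h import *
o=ctrl.get_obs(); print(o["ee_pos"],o["ft_force"],cv2.Rodrigues(o["orientation"])[0][:,1])
b=cv2.cvtColor(ctrl.get_image("scene"),cv2.COLOR_RGB2BGR); cv2.imwrite("pics/k1.png",cv2.resize(b[210:330,150:310],(640,480),interpolation=cv2.INTER_CUBIC))
```

```text
[ 468.27996467 -256.69159035   72.34902555] [-0.00069805 -0.03053632  0.06822523] [ 0.99160569  0.12924186 -0.00383479]
```

View pics/k1.png

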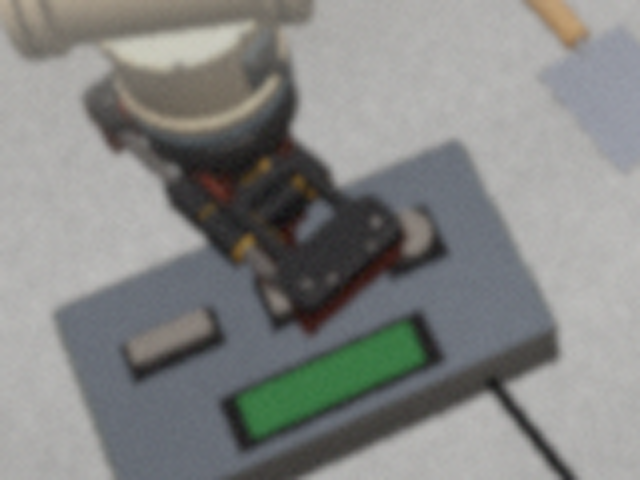

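The crop shows the shut fingers over the middle (square) key, with the round and bar keys clear. I press now.

Emit:
{"api": "apply_moves", "payload": {
  "targets": [
    {"tx": 0,"ty": 0,"tz": -0.005,"spin": 0},
    {"tx": 0,"ty": 0,"tz": -0.01,"spin": 0},
    {"tx": 0,"ty": 0,"tz": -0.014,"spin": 0},
    {"tx": 0,"ty": 0,"tz": -0.014,"spin": 0},
    {"tx": 0,"ty": 0,"tz": -0.014,"spin": 0},
    {"tx": 0,"ty": 0,"tz": -0.014,"spin": 0},
    {"tx": 0,"ty": 0,"tz": -0.014,"spin": 0},
    {"tx": 0,"ty": 0,"tz": -0.014,"spin": 0}
  ]
}}

```text
t: 5.55
ee_pos: [470.3, -257.6, 60.9]
orientation: [2.072, 2.361, 0.0]
ft_force: [2.5, -0.5, 2.9]
width: 0.1
grasp_force: 1.1
```

Emit:
{"api": "apply_moves", "payload": {
  "targets": [
    {"tx": 0,"ty": 0,"tz": -0.0015,"spin": 0},
    {"tx": 0,"ty": 0,"tz": -0.003,"spin": 0},
    {"tx": 0,"ty": 0,"tz": -0.003,"spin": 0},
    {"tx": 0,"ty": 0,"tz": -0.003,"spin": 0},
    {"tx": 0,"ty": 0,"tz": -0.003,"spin": 0},
    {"tx": 0,"ty": 0,"tz": -0.003,"spin": 0},
    {"tx": 0,"ty": 0,"tz": -0.003,"spin": 0},
    {"tx": 0,"ty": 0,"tz": -0.003,"spin": 0}
  ]
}}

```text
t: 6.35
ee_pos: [470.3, -257.6, 58.2]
orientation: [2.072, 2.361, 0.0]
ft_force: [-0.1, -0.5, 8.8]
width: 0.5
grasp_force: 4.6
```

Emit:
{"api": "apply_moves", "payload": {
  "targets": [
    {"tx": 0,"ty": 0,"tz": 0.012,"spin": 0},
    {"tx": 0,"ty": 0,"tz": 0.027,"spin": 0},
    {"tx": 0,"ty": 0,"tz": 0.027,"spin": 0},
    {"tx": 0.005,"ty": 0.025,"tz": 0.027,"spin": 0},
    {"tx": 0.01,"ty": 0.05,"tz": 0.027,"spin": 0},
    {"tx": 0.0145,"ty": 0.069,"tz": 0.027,"spin": 0},
    {"tx": 0.0145,"ty": 0.069,"tz": 0.027,"spin": 0},
    {"tx": 0.0145,"ty": 0.069,"tz": 0.027,"spin": 0}
  ]
}}

```text
t: 7.15
ee_pos: [484.0, -188.2, 84.3]
orientation: [-2.07, -2.362, 0.001]
ft_force: [-0.8, -0.1, 0.3]
width: 0.4
grasp_force: 0.0
```

Emit:
{"api": "apply_moves", "payload": {
  "targets": [
    {"tx": 0,"ty": 0,"tz": -0.012,"spin": 0},
    {"tx": 0,"ty": 0,"tz": -0.02,"spin": 0},
    {"tx": 0,"ty": 0,"tz": -0.024,"spin": 0},
    {"tx": 0,"ty": 0,"tz": -0.027,"spin": 0},
    {"tx": 0,"ty": 0,"tz": -0.027,"spin": 0},
    {"tx": 0,"ty": 0,"tz": -0.027,"spin": 0},
    {"tx": 0,"ty": 0,"tz": -0.027,"spin": 0},
    {"tx": 0,"ty": 0,"tz": -0.027,"spin": 0}
  ]
}}

```text
t: 7.95
ee_pos: [483.9, -188.9, 58.2]
orientation: [-2.072, -2.36, 0.001]
ft_force: [-4.3, -1.2, 11.0]
width: 0.4
grasp_force: 5.6
```

Emit:
{"api": "apply_moves", "payload": {
  "targets": [
    {"tx": 0,"ty": 0,"tz": 0.012,"spin": 0},
    {"tx": 0,"ty": 0,"tz": 0.027,"spin": 0},
    {"tx": 0,"ty": 0,"tz": 0.027,"spin": 0},
    {"tx": -0.0085,"ty": -0.04,"tz": 0.027,"spin": 0},
    {"tx": -0.017,"ty": -0.08,"tz": 0.027,"spin": 0},
    {"tx": -0.0255,"ty": -0.12,"tz": 0.027,"spin": 0},
    {"tx": -0.0295,"ty": -0.137,"tz": 0.027,"spin": 0},
    {"tx": -0.0295,"ty": -0.137,"tz": 0.027,"spin": 0}
  ]
}}

```text
t: 8.75
ee_pos: [454.4, -327.1, 84.3]
orientation: [2.076, 2.358, 0.0]
ft_force: [-0.1, -0.3, -0.0]
width: 0.3
grasp_force: 0.0
```

Emit:
{"api": "apply_moves", "payload": {
  "targets": [
    {"tx": 0,"ty": 0,"tz": 0,"spin": 0},
    {"tx": 0,"ty": 0,"tz": -0.012,"spin": 0},
    {"tx": 0,"ty": 0,"tz": -0.02,"spin": 0},
    {"tx": 0,"ty": 0,"tz": -0.024,"spin": 0},
    {"tx": 0,"ty": 0,"tz": -0.027,"spin": 0},
    {"tx": 0,"ty": 0,"tz": -0.027,"spin": 0},
    {"tx": 0,"ty": 0,"tz": -0.027,"spin": 0},
    {"tx": 0,"ty": 0,"tz": -0.027,"spin": 0}
  ]
}}

```text
t: 9.55
ee_pos: [454.8, -324.1, 58.2]
orientation: [-2.071, -2.36, -0.001]
ft_force: [-1.5, 5.9, 11.7]
width: 0.4
grasp_force: 5.5
```

Emit:
{"api": "apply_moves", "payload": {
  "targets": [
    {"tx": 0,"ty": 0,"tz": 0.03,"spin": 0},
    {"tx": 0,"ty": 0,"tz": 0.075,"spin": 0},
    {"tx": 0,"ty": 0,"tz": 0.12,"spin": 0},
    {"tx": 0,"ty": 0,"tz": 0.165,"spin": 0},
    {"tx": 0.016,"ty": 0.044,"tz": 0.165,"spin": 0},
    {"tx": 0.032,"ty": 0.088,"tz": 0.165,"spin": 0},
    {"tx": 0.048,"ty": 0.132,"tz": 0.165,"spin": 0},
    {"tx": 0.064,"ty": 0.176,"tz": 0.165,"spin": 0}
  ],
  "gripper": 0.1
}}

```text
t: 10.35
ee_pos: [519.2, -147.5, 222.6]
orientation: [2.072, 2.361, -0.0]
ft_force: [0.3, 0.1, -0.5]
width: 39.7
grasp_force: 0.0
```

Emit:
{"api": "apply_moves", "payload": {
  "targets": [
    {"tx": 0.016,"ty": 0.044,"tz": 0,"spin": 0},
    {"tx": 0.032,"ty": 0.088,"tz": 0,"spin": 0},
    {"tx": 0.048,"ty": 0.132,"tz": 0,"spin": 0},
    {"tx": 0.064,"ty": 0.176,"tz": 0,"spin": 0},
    {"tx": 0.08,"ty": 0.22,"tz": 0,"spin": 0},
    {"tx": 0.096,"ty": 0.264,"tz": 0,"spin": 0},
    {"tx": 0.106,"ty": 0.2925,"tz": 0,"spin": 0},
    {"tx": 0.106,"ty": 0.2925,"tz": 0,"spin": 0}
  ]
}}

```text
t: 11.15
ee_pos: [625.6, 147.1, 222.1]
orientation: [-2.067, -2.365, -0.001]
ft_force: [-0.3, 0.7, -0.5]
width: 39.7
grasp_force: 0.0
```

Run:
```python
from h import *
o=ctrl.get_obs(); print(o["t"],o["ee_pos"],o["width"],cv2.Rodrigues(o["orientation"])[0][:,1])
b=cv2.cvtColor(ctrl.get_image("scene"),cv2.COLOR_RGB2BGR); cv2.imwrite("pics/v1.png",cv2.resize(b[150:270,330:490],(640,480),interpolation=cv2.INTER_CUBIC))
```

```text
11.15 [625.60802043 147.08631634 222.1018602 ] 39.669087736211544 [9.90983217e-01 1.33985098e-01 5.06751970e-04]
```

View pics/v1.png

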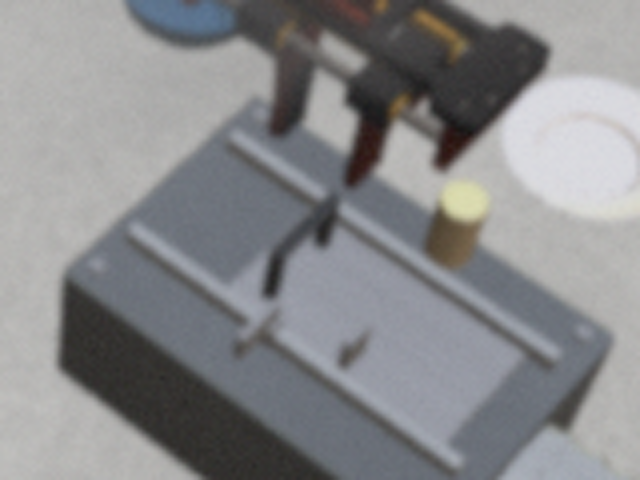

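The crop shows the fingers, opened 40 mm, above the handle. Both fins are visible and nothing is in the way of the descent.

Emit:
{"api": "apply_moves", "payload": {
  "targets": [
    {"tx": 0,"ty": 0,"tz": -0.01,"spin": 0},
    {"tx": 0,"ty": 0,"tz": -0.025,"spin": 0},
    {"tx": 0,"ty": 0,"tz": -0.04,"spin": 0},
    {"tx": 0,"ty": 0,"tz": -0.055,"spin": 0},
    {"tx": 0,"ty": 0,"tz": -0.07,"spin": 0},
    {"tx": 0,"ty": 0,"tz": -0.082,"spin": 0},
    {"tx": 0,"ty": 0,"tz": -0.087,"spin": 0},
    {"tx": 0,"ty": 0,"tz": -0.087,"spin": 0}
  ]
}}

```text
t: 12.0
ee_pos: [624.5, 143.0, 134.6]
orientation: [-2.072, -2.36, 0.002]
ft_force: [-0.1, 0.3, -0.1]
width: 39.6
grasp_force: 0.0
```

Run:
```python
from h import *
o=ctrl.get_obs(); print(o["t"],o["ee_pos"],o["ft_force"],o["width"])
b=cv2.cvtColor(ctrl.get_image("scene"),cv2.COLOR_RGB2BGR); cv2.imwrite("pics/v2.png",cv2.resize(b[150:270,330:490],(640,480),interpolation=cv2.INTER_CUBIC))
```

```text
12.0 [624.51865355 142.98656918 134.6144503 ] [-0.07224787  0.25554585 -0.06978425] 39.587976481128734
```

View pics/v2.png

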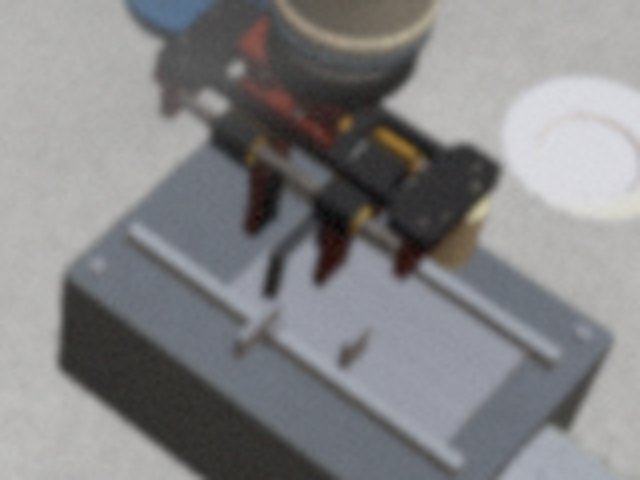

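The handle bar lies between the two fingers, and the fins stand free of the gripper. I close on it.

Emit:
{"api": "apply_moves", "payload": {
  "targets": [
    {"tx": 0,"ty": 0,"tz": 0,"spin": 0},
    {"tx": 0,"ty": 0,"tz": 0,"spin": 0},
    {"tx": 0,"ty": 0,"tz": 0,"spin": 0},
    {"tx": 0,"ty": 0,"tz": 0,"spin": 0},
    {"tx": 0,"ty": 0,"tz": 0,"spin": 0},
    {"tx": 0,"ty": 0,"tz": 0,"spin": 0},
    {"tx": 0,"ty": 0,"tz": 0,"spin": 0},
    {"tx": 0,"ty": 0,"tz": 0,"spin": 0}
  ],
  "gripper": 1
}}

```text
t: 12.85
ee_pos: [625.8, 143.3, 136.2]
orientation: [2.072, 2.36, 0.002]
ft_force: [4.2, 0.9, 1.6]
width: 9.2
grasp_force: 30.0
```

Emit:
{"api": "apply_moves", "payload": {
  "targets": [
    {"tx": -0.006,"ty": -0.0008,"tz": 0,"spin": 0},
    {"tx": -0.013,"ty": -0.0017,"tz": 0,"spin": 0},
    {"tx": -0.02,"ty": -0.0027,"tz": 0,"spin": 0},
    {"tx": -0.027,"ty": -0.0036,"tz": 0,"spin": 0},
    {"tx": -0.034,"ty": -0.0045,"tz": 0,"spin": 0},
    {"tx": -0.04,"ty": -0.0053,"tz": 0,"spin": 0},
    {"tx": -0.043,"ty": -0.0057,"tz": 0,"spin": 0},
    {"tx": -0.043,"ty": -0.0057,"tz": 0,"spin": 0}
  ]
}}

```text
t: 13.65
ee_pos: [583.2, 137.5, 136.2]
orientation: [2.071, 2.36, 0.004]
ft_force: [8.8, 0.1, -1.2]
width: 9.1
grasp_force: 30.0
```

Run:
```python
from h import *
o=ctrl.get_obs(); print(o["t"],o["ee_pos"],o["ft_force"],o["width"])
B=np.mean([ctrl.get_image("scene").astype(float) for _ in range(6)],0)[...,::-1]
cv2.imwrite("pics/v3.png",cv2.resize(B[195:255,370:450].astype(np.uint8),(800,600),interpolation=cv2.INTER_CUBIC))
u=np.array([.991,.132])
for n in("pointer","mark"):
  for c in("scene","top"): print(n,c,[(round(d["score"],2),np.round(d["uv"],1),at_z(c,d["uv"],142)[:2].round(1),(at_z(c,d["uv"],142)[:2]@u).round(1)) for d in ctrl.pinpoint(n,c)[:2]])
```

```text
13.65 [583.19093205 137.48413267 136.20785818] [ 8.77005257  0.14724647 -1.16899767] 9.08527587120835
pointer scene [(0.96, array([399. , 221.8]), array([639.8, 111.8]), np.float64(648.8)), (0.67, array([221.9, 279.6]), array([ 511.7, -267.9]), np.float64(471.7))]
pointer top [(0.93, array([250.2, 164.5]), array([691. , 113.5]), np.float64(699.7))]
mark scene [(0.42, array([399.8, 226.8]), array([650.4, 104. ]), np.float64(658.3))]
mark top [(0.63, array([251.8, 184.9]), array([644.2, 107.9]), np.float64(652.7)), (0.27, array([403.5, 268. ]), array([ 468.2, -233. ]), np.float64(433.2))]
```

View pics/v3.png

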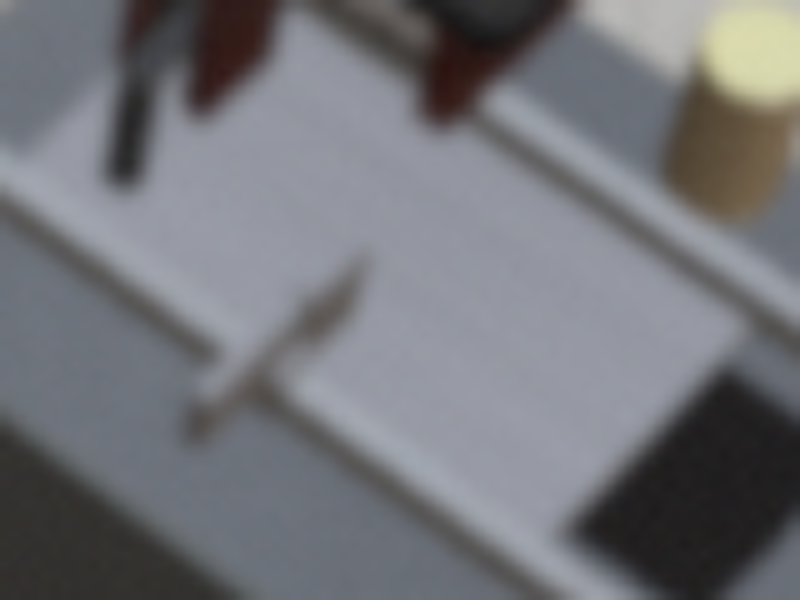

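The fins look nearly in one line: the clip runs from about (195,400) to (300,320) and the pointer from (310,310) to (360,255). To measure it I rectify both views onto the z=142 plane in box axes.

Run:
```python
from h import *
th=np.radians(7.6); u=np.array([np.cos(th),np.sin(th)]); v=np.array([-u[1],u[0]])
o=np.array([650.,100.]); W=80;s=5
out=[]
for c in("scene","top"):
    B=np.mean([ctrl.get_image(c).astype(float) for _ in range(6)],0)[...,::-1].astype(np.uint8)
    P=[(-40,-40),(40,-40),(40,60),(-40,60)]   # (x,y) box mm
    uv=np.float32([proj(c,[*(o+a*u+b*v),142]) for a,b in P])
    H=cv2.getPerspectiveTransform(uv,np.float32([((a+40)*s,(60-b)*s) for a,b in P]))
    r=cv2.warpPerspective(B,H,(400,500),flags=cv2.INTER_CUBIC)
    for k in range(0,400,50): cv2.line(r,(k,0),(k,8),(0,0,255),1); cv2.line(r,(k,480),(k,499),(0,0,255),1)
    out.append(r)
cv2.imwrite("pics/rect.png",np.hstack(out))
```

```text
(no output)
```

View pics/rect.png

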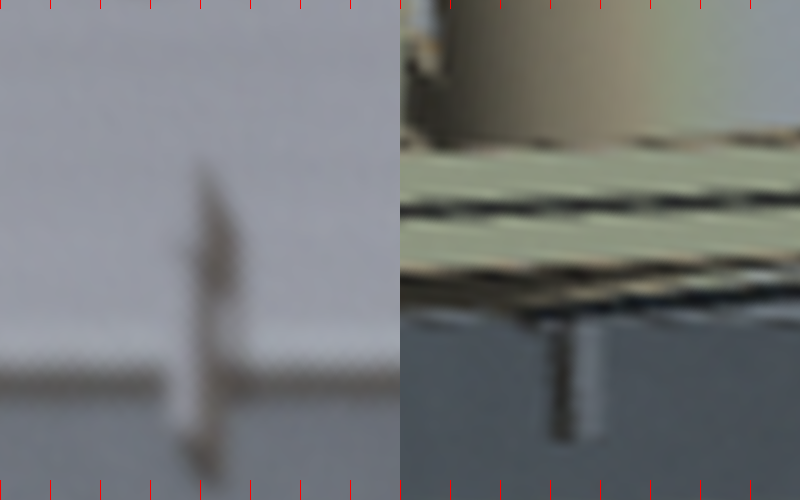

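Run:
```python
from h import *
g=cv2.imread("pics/rect.png")[:,:400].mean(2)
for y in range(160,490,15): print(y,g[y-4:y+5,140:262:8].mean(0).round().astype(int))
```

```text
160 [152 153 153 152 152 153 150 145 144 147 150 151 152 152 152 152]
175 [153 152 152 152 152 151 146 139 134 136 143 150 152 153 152 153]
190 [154 153 154 154 153 151 147 135 124 123 132 143 151 153 154 154]
205 [155 154 155 155 154 152 147 134 119 111 117 131 146 152 155 156]
220 [156 156 156 154 153 151 146 133 115 104 104 115 133 147 154 156]
235 [156 156 155 152 150 147 141 130 112 100  95 103 119 138 149 154]
250 [156 156 154 151 147 140 130 119 105  95  92 100 115 135 146 153]
265 [156 156 155 154 150 144 131 113  98  89  90  99 114 133 146 152]
280 [156 156 156 156 153 147 137 117 100  90  91 100 116 133 147 154]
295 [156 156 156 157 155 149 140 121 107 100 103 110 122 135 147 153]
310 [157 157 157 157 155 149 140 124 110 110 118 124 132 140 149 155]
325 [162 161 161 159 156 150 139 125 113 114 124 131 136 144 152 160]
340 [165 164 163 161 158 152 139 124 111 112 121 130 135 144 154 162]
355 [151 151 151 152 154 151 140 125 110 104 108 115 121 130 141 149]
370 [114 115 120 129 140 145 139 123 106  94  90  90  92  99 106 114]
385 [ 89  91  99 113 130 139 138 123 107  91  84  81  78  79  83  87]
400 [ 99 100 105 117 131 141 138 123 106  95  89  87  87  88  91  94]
415 [112 113 115 123 131 136 134 121 106  98  96 100 105 107 108 109]
430 [116 116 116 117 119 118 114 108  99  94  97 104 110 114 114 114]
445 [117 117 116 114 109 100  91  87  85  87  95 105 110 114 116 116]
460 [117 116 115 114 109 103  92  81  78  83  92 104 111 114 115 115]
475 [117 116 116 115 113 109 102  92  85  86  94 104 111 115 115 115]
```

The boundary between each fin's top and its back face is at x≈197 (about 0.2 mm per pixel) for both fins, so they agree to about 1 mm. The grip is 30 N and the slide has been held for over a second.

Run:
```python
from h import *
o=ctrl.get_obs(); print(o["t"],o["ee_pos"],o["ft_force"],o["grasp_force"])
print(ctrl.close_job())
```

```text
14.75 [583.62286765 137.5243113  136.21467558] [ 7.40497511  0.93113236 -1.09516122] 29.998582899570465
the job is handed in; nothing more can be done
None
```

I pressed the square, round and bar keys to the bottom in that order, then pulled the slide out about 43 mm. The gripper still holds it, and the pointer is within about 1 mm of the mark by the camera; the job is handed in, but no verdict came back.

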